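Check the dock's hook scale with the large check weight

TASK

Unlock the hook scale: lift its lock tab out of the notch nearest the column, shift it to the next notch, let it drop fully home there and let go of it. Then hang the largest check weight by its eye on the scale's hook and let it hang free of the gripper until it has been still for about two seconds. Lift it off again and lower it, upright and without dropping it, into the empty grey tray; leave the tab in its new notch and do not knock over or shift anything else.

Things in the scene. Friction and masses are not known exactly. Their poses are not given: they have to be found in the camera images.
- scale: Hook scale, fixed: grey foot 130 x 130 mm, aluminium column 40 mm wide, 270 mm high, hook arm along its own -x. Origin on the bench under the column, z up. Beside the column a steel lock rail runs along its own y at x = -30 mm, y 45 to 195 mm, 16 mm wide, top 85 mm above the bench, with notches at y = 100, 130, 160 mm (11 mm wide, 20 deep). The rail's foot strip ends at y = 205 mm.
- hook_slide (a joint): Travel of the sprung carriage bearing the hook, m: 0 unloaded (top), growing downwards, at most 0.055. 150 N/m with 0.5 N preload; lightly damped, bobs for 1 to 2 s. The largest weight pulls it down 30 to 44 mm. With the lock tab in the notch nearest the column, the tab blocks it after about 17 mm.
- hook_seat (a point): Seat of the hook: top of its 8 mm round bar, mid-valley, 111 mm along the scale's -x from the column, 174 mm above the bench unloaded; moves with the carriage. Valley flat for 23 mm. The upturned tip ends 22 mm farther along -x, 16 mm above the seat; on the column side the arm is 6 mm above it. An eye goes over the tip along the scale's +x, then down. Axes as the scale's.
- tab_grip (a point): Loose lock tab, starting in the notch nearest the column: black upright grip (16 mm along own x, 12 along y) on a steel saddle 27 x 26 x 9 mm. Point 35 mm above the saddle's underside, which rests on the rail top; grip spans 26 mm below to 15 above it. Cheeks hang 18 mm down beside the rail; a rounded key 8 mm thick drops 9 mm into the notch. Axes as the scale's.
- tab_tongue (a point): End of the tab's flat T-shaped tongue (38 mm wide, 9 mm thick), 52 mm from the grip along the tab's own -y. At the start it lies under the fork of the scale's carriage, with 17 mm free above it, so that lifting the tab more than that strikes the fork.
- next_notch (a point): The rail's middle notch, 30 mm farther from the column than the one where the tab starts: centre of its mouth at the rail top, 85 mm above the bench. Axes as the scale's (y along the rail, away from the column).
- weight_large_center (a point): Largest of three plain steel check weights of like form, 0.5 to 0.7 kg, 130 mm high: round foot 52 mm across, 36 mm high; on it a plate 10 mm thick (own x), 44 mm wide (own y) with a window at 40 to 80 mm height; above that the plain grip head, 10 mm thick, 80 to 130 mm height, 30 mm wide from 90 mm up. Point half-way up, 65 mm above the underside; z up. Alike both ways round.
- weight_large_eye (a point): Top edge of the large weight's window, mid-width: it rests on the hook's bar when hung; 80 mm above the underside. The window is 28 mm wide, 40 mm high and goes through along the weight's own x.
- weight_medium_center (a point): The middle check weight, same form: foot 42 mm in diameter, 100 mm high. Point half-way up. To be left alone.
- weight_small_center (a point): The smallest check weight, same form: foot 36 mm in diameter, 80 mm high. Point half-way up. To be left alone.
- tray_in (a point): Centre of the inner floor of the empty square grey tray, fixed to the bench: 90 x 90 mm outside, 18 mm high, walls 4 mm, inner floor about 4 mm above the bench. z up, x and y along its sides.
- box_cutter: Orange box cutter lying flat, about 145 x 26 x 16 mm. Bystander.
- tape_roll: Cardboard-coloured roll of tape lying flat, 90 mm across, 36 mm high. Bystander.
- spray_bottle: White bottle, 60 mm in diameter, 160 mm high. Origin under its centre. Bystander.
- label_box: Small cardboard box, 90 x 60 x 50 mm. Origin under its centre. Bystander.
- tin: Grey metal can with a pale lid, 68 mm in diameter, 85 mm high. Origin under its centre. Bystander.
- wrench: Wrench, 150 mm long, lying flat. Bystander.
- stapler: Black stapler, 125 x 32 x 44 mm. Origin under its centre. Bystander.
Things that resemble listed ones, but are neither listed nor needed, are in the scene too. What is shaped like the part that bears weight_large_center but green or yellow is not meant.

How it is judged:
On the way, in this order (a step that is already met when the one before it is completed fails the run):
1. the lock tab sits fully home in the next notch, let go (y of tab_grip in the frame of next_notch between -0.004 and 0.004 m and x of tab_grip in the frame of next_notch between -0.006 and 0.006 m and z of tab_grip in the frame of next_notch below 0.0385 m and angle between tab_grip's own z axis and vertical below 0.12 rad and contact force between the fingers and lock_tab below 0.1 N), for 0.2 s.
2. the largest weight hangs on the hook, free of the gripper, pulling the unlocked scale down, and is still for a second (contact force between weight_large and hook_slide above 2 N and contact force between the fingers and weight_large below 0.1 N and contact force between hook_slide and the arm below 0.1 N and contact force between hook_slide and the fingers below 0.1 N and value of joint hook_slide above 0.022 m and velocity of joint hook_slide between -0.012 and 0.012 m/s and linear speed of weight_large below 0.03 m/s and angle between weight_large_center's own z axis and vertical below 0.2 rad), for 1 s.
3. the weight is lowered to within 4 mm of the tray floor, upright, while still held (x of weight_large_center in the frame of tray_in between -0.018 and 0.018 m and y of weight_large_center in the frame of tray_in between -0.018 and 0.018 m and z of weight_large_center in the frame of tray_in below 0.069 m and angle between weight_large_center's own z axis and vertical below 0.1 rad and contact force between the fingers and weight_large above 1 N), for 0.05 s.
At the end, for the whole second after the job is handed in: The largest weight stands upright (0.1 rad), at rest and released, on the tray floor within 18 mm of its centre along each side; the hook is empty and back at the top (4 mm); the lock tab is fully home in the middle notch (4 mm along the rail, 3.5 mm in height, 0.12 rad of upright) (x of weight_large_center in the frame of tray_in between -0.018 and 0.018 m and y of weight_large_center in the frame of tray_in between -0.018 and 0.018 m and z of weight_large_center in the frame of tray_in below 0.069 m and angle between weight_large_center's own z axis and vertical below 0.1 rad and y of tab_grip in the frame of next_notch between -0.004 and 0.004 m and x of tab_grip in the frame of next_notch between -0.006 and 0.006 m and z of tab_grip in the frame of next_notch below 0.0385 m and angle between tab_grip's own z axis and vertical below 0.12 rad and contact force between the fingers and weight_large below 0.1 N and linear speed of weight_large below 0.02 m/s and value of joint hook_slide below 0.004 m and contact force between anything else and hook_slide below 0.3 N); the robot touches nothing.
It fails at once if another weight or a bystander is shifted more than 20 mm (distance of any of weight_medium_center, weight_small_center, box_cutter, tape_roll, spray_bottle, label_box, tin, wrench, stapler from where it was at the start of the episode above 0.02 m).
It fails at once if a standing thing is knocked over (angle between any of weight_medium_center, weight_small_center, spray_bottle, tin's own z axis and vertical above 0.4 rad).
It fails at once if the largest weight is tipped over or dropped on its side (angle between weight_large_center's own z axis and vertical above 0.7 rad).
It also fails if it takes over 72 s, if anything falls off the work surface, if the arm or the gripper's body presses on something with over 40 N, if the wrist force passes 120 N, or if a joint passes its speed limit or range.

ROBOT

A 6-joint arm with a two-finger parallel gripper is mounted at the origin on the work surface. World frame = base frame: x ahead of the robot, y to its left, z up, the work surface at z = 0. Lengths are in m, angles in rad, forces in N, time in s.
With the tool pointing down it reaches from about 0.4 to 0.925 m from the base axis. Payload 12.5 kg.
Tool frame: the origin (TCP) lies midway between the tips of the shut fingers; the grasp point (between the pads) lies manip.pinch_z behind it (manip.pinch_z is the distance from the TCP to the grasp point, in m); z points along the fingers, y is the line along which they close (so a half turn about z gives the same grasp; the last joint's range is limited). The gripper opens to 95 mm and grips with 3 to 60 N. Pads are 20 mm wide; open, the fingers measure 119 mm over their backs; the gripper's body (75 mm by 180 mm) begins 59 mm behind the grasp point.
Start: joints at [1.057, 0.491, 1.559, -0, 1.092, -0.106], TCP at [0.248, 0.574, 0.215] pointing down, gripper open.
Joint ranges: [-3.1, 3.1], [-0.84, 2.19], [0.05, 2.79], [-1.13, 4.28], [0.06, 2.93], [-2.69, 2.69]. Speed limits (rad/s): [2.22, 2.22, 2.79, 3.14, 3.14, 3.14].

INTERFACE

Orientations are given as a rotation vector (axis times angle).
In Python, from station import manip, optics gives the robot as it stands.
- The arm moves only by the shell command python3 -m crank 'ROWS' [FORCE]. ROWS is JSON, one flat list of numbers, 7 for each row, row after row: the shift along the tool's x, y, z scaled (see below), then the turn, a rotation vector about the tool's x, y, z scaled (see below), then the closure, from 0 (fully open) to 1 (shut). A call has 1 to 20 rows; each row is the pose to reach, as a shift and turn from the pose commanded when the call began, along the tool's axes at that moment; what a row does not reach only later rows make up. The controller multiplies each number of a shift by 40 cm and each number of a turn by pi/4 rad. A row lasts 1/10 s, in which the tool goes at most 50 mm and 8.59 degrees, less where a joint would pass 70% of its speed; a pose out of reach is approached as far as the arm can. A call with a number of a shift or a turn outside -1 to 1 is refused whole. A call with a gripper value outside its range is refused whole. The fingers move at their own pace and stop on an object; FORCE is the grip in N (left out, the last holds). Time passes only in rows, so rows that repeat a pose let the fingers close. It gives the time, the measured TCP pose, the force, the opening and the grip force at its end, in the units of the state.
- manip.state(): the state, without advancing time (a new reading comes with each control period).
- optics.read_camera(name): name is "scene" or "top" or "wrist"; returns a dict with "frame" (420x560x3 uint8, blue, green, red), "depth" (420x560 float32, m along the optical axis (not along the pixel's ray), 0 where there is no reading), "fx", "fy", "cx", "cy" (pixels), "R" (3x3) and "t" (3): a world point X has camera coordinates R X + t; the wrist camera has in their place "tool_from_camera" (4x4, takes a point from camera to tool coordinates, whose origin is the TCP and whose axes are the flange's). Camera axes: x right, y down, z forward; pixel columns grow to the right and rows downward; lengths in m; the calibration is good to about 2 mm. A picture is of the moment at which its call begins: read the wrist's pose just before it.
- manip.close_job(): hands the job in; it is judged then, once.
The state is a dict: "t": time; "joints": joint angles; "joint_vel": joint speeds; "effort": joint torques, N m; "tool_pos": TCP position; "orientation": TCP orientation; "force": force on the tool from outside, world axes, zero at the start; "wrist_torque": the same for the moment, N m; "finger_gap": opening from 0.0 (shut) to 1.0 (fully open); "finger_force": force on a finger pad.
Only numpy, scipy, OpenCV 4.12 (cv2) and the standard library are available. Lean on these libraries where they do the work, as an engineer would, in place of code of your own. Each camera call takes 0.05 s, during which the arm holds its last target. There are 200 camera calls.

## Working session

There is one attempt and no reset: what is moved stays moved. The work goes in short steps, Python scripts to look and compute and a shell command to move; the robot and the scene stay as the last step left them, time stands still between calls to the robot, and variables do not carry over. Pictures are saved under pics/ and viewed, at most 13 in all, crops included, and the job is handed in when it is done.

```bash
mkdir -p pics; ls
python3 - <<'E'
from station import manip, optics
import cv2,numpy as np
print(manip.state(), manip.pinch_z)
for n in("scene","top"):
    c=optics.read_camera(n); cv2.imwrite(f"pics/{n}0.png",c["frame"]); np.savez(f"{n}0.npz",**c)
    print(n,c["fx"],c["cx"],c["cy"],c["R"],c["t"])
E
```

```text
pics
{'t': 0.0, 'joints': array([ 1.05742841e+00,  4.91560584e-01,  1.55946881e+00, -2.22341470e-05,
        1.09165654e+00, -1.05599226e-01]), 'joint_vel': array([ 0.0019918 , -0.00014646, -0.00016162, -0.0007645 , -0.00029649,
        0.0004595 ]), 'effort': array([ 1.72350428e-03, -6.12650943e+01, -2.58176333e+01,  6.93260855e-02,
        4.83375625e-02, -8.12844542e-05]), 'tool_pos': array([0.24771512, 0.57354964, 0.21405444]), 'orientation': array([-6.36013667e-01, -3.07621753e+00,  1.64499656e-03]), 'force': array([-0.26414771, -0.00949234, -0.50466297]), 'wrist_torque': array([-0.06388939,  0.04047749,  0.01610297]), 'finger_force': 0.0, 'finger_gap': 0.9979596203324115} 0.0188
scene 491.2361746835571 279.1835016464903 212.16036341207362 [[ 0.89491136  0.44624149 -0.00147753]
 [ 0.34641666 -0.69679804 -0.62806686]
 [-0.28129903  0.56155233 -0.77815797]] [-0.49408725 -0.08416621  1.421767  ]
top 467.5797654578447 275.0331096974914 218.21753070384574 [[ 0.01418254 -0.99984582 -0.01035303]
 [-0.9863561  -0.01229131 -0.16416627]
 [ 0.1640137   0.01254007 -0.98637835]] [-0.00175355  0.5578023   1.2005417 ]
```

View pics/scene0.png

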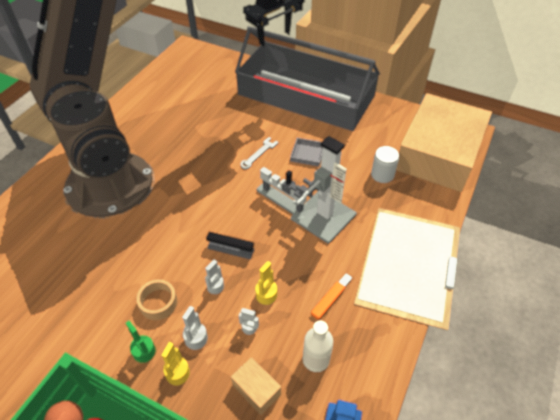

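View pics/top0.png

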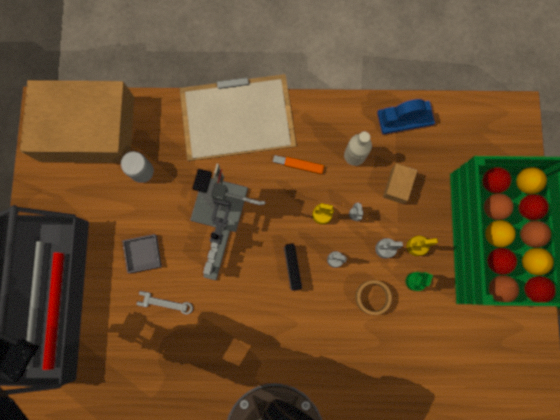

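The scene shows the scale around scene (305,190)/top (225,215), with the lock rail going to top (212,265). The tray is the grey square at top (142,254). The grey weights are at top (387,248), (337,259) and (357,212). The yellow and green ones are decoys. Next I measure their heights and foot widths and take an enlarged crop.

```bash
cat > h.py <<'E'
import numpy as np,cv2
def load(n): return dict(np.load(n))
def cloud(c):
    v,u=np.mgrid[:420,:560]; z=c["depth"].astype(float)
    p=np.stack([(u-c["cx"])/c["fx"]*z,(v-c["cy"])/c["fy"]*z,z],-1)
    P=(p-c["t"])@c["R"]; P[z==0]=np.nan; return P
def ray(c,u,v,h):
    d=c["R"].T@np.array([(u-c["cx"])/c["fx"],(v-c["cy"])/c["fy"],1]); o=-c["R"].T@c["t"]
    return o+d*(h-o[2])/d[2]
def proj(c,X):
    q=c["R"]@np.array(X)+c["t"]; return c["fx"]*q[0]/q[2]+c["cx"],c["fy"]*q[1]/q[2]+c["cy"]
E
python3 - <<'E'
from h import *
t,s=load("top0.npz"),load("scene0.npz")
P=cloud(t);S=cloud(s)
print("bench",np.nanmedian(P[300:340,300:340,2]),np.nanmedian(S[150:170,200:215,2]))
for n,(u,v) in dict(A=(387,248),B=(337,259),C=(357,212)).items():
    q=P[v-25:v+25,u-20:u+25].reshape(-1,3); c=ray(t,u,v,.03)
    for nm,W in(("top",P),("scene",S)):
        q=W.reshape(-1,3); m=(np.hypot(*(q[:,:2]-c[:2]).T)<.05)&(q[:,2]>.012); q=q[m]
        print(n,nm,c.round(3),"zmax",q[:,2].max().round(3),"ext",q[q[:,2]<.04].min(0).round(3),q[q[:,2]<.04].max(0).round(3),len(q))
# scale heights
im=np.hstack([cv2.resize(t["frame"][160:285,180:275],(380,500),interpolation=3),cv2.resize(t["frame"][190:290,320:410],(405,450),interpolation=3)[:450]][:1]+[cv2.copyMakeBorder(cv2.resize(t["frame"][195:285,325:405],(400,450),interpolation=3),0,50,0,0,0)])
cv2.imwrite("pics/ct.png",im)
im=np.hstack([cv2.resize(s["frame"][130:245,250:365],(500,500),interpolation=3),cv2.resize(s["frame"][260:360,170:270],(300,300),interpolation=3)[:500] if 0 else cv2.copyMakeBorder(cv2.resize(s["frame"][255:355,170:270],(300,300),interpolation=3),0,200,0,0,0)])
cv2.imwrite("pics/cs.png",im)
E
```

```text
bench -0.0008535585375543856 -0.0004386563440181414
A top [ 0.484 -0.294  0.03 ] zmax 0.133 ext [ 0.458 -0.316  0.012] [ 0.508 -0.268  0.04 ] 358
A scene [ 0.484 -0.294  0.03 ] zmax 0.133 ext [ 0.463 -0.32   0.012] [ 0.514 -0.27   0.04 ] 699
B top [ 0.453 -0.16   0.03 ] zmax 0.105 ext [ 0.432 -0.176  0.012] [ 0.472 -0.136  0.038] 218
B scene [ 0.453 -0.16   0.03 ] zmax 0.105 ext [ 0.445 -0.181  0.012] [ 0.478 -0.136  0.04 ] 438
C top [ 0.58  -0.215  0.03 ] zmax 0.083 ext [ 0.557 -0.23   0.012] [ 0.599 -0.198  0.04 ] 181
C scene [ 0.58  -0.215  0.03 ] zmax 0.084 ext [ 0.563 -0.234  0.013] [ 0.605 -0.21   0.039] 365
```

View pics/ct.png

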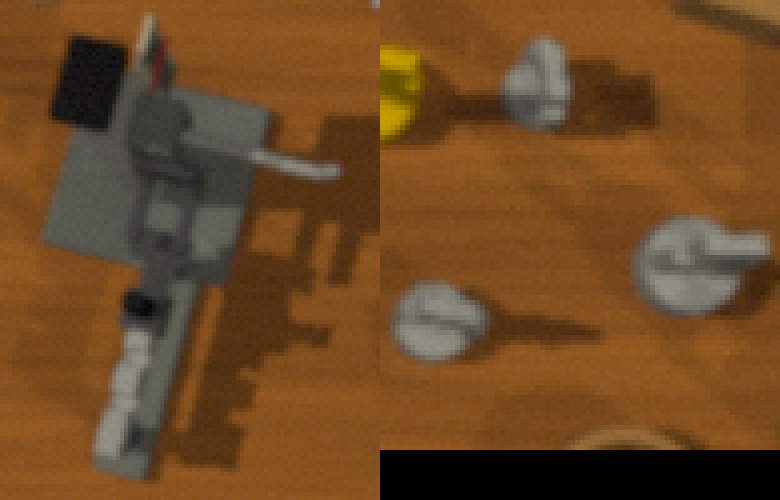

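View pics/cs.png

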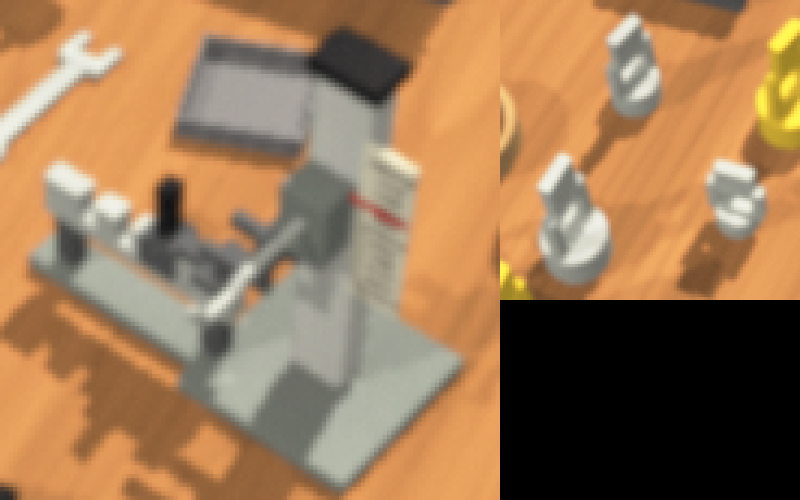

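A (top (387,248), scene (195,330)) is the largest weight: grey, 0.13 m high, 51 mm foot. B is about 0.10 m high and C about 0.08 m. The black tab grip is at top ≈(215,236). The hook tip is at top ≈(264,203). Next I get accurate poses.

```bash
cat >> h.py <<'E'
def angle(d): return np.degrees(np.arctan2(d[1],d[0]))
def pca(q):
    c=q.mean(0); w,v=np.linalg.eigh(np.cov((q-c).T)); return c,v[:,-1],np.sqrt(w)
E
python3 - <<'E'
from h import *
t,s=load("top0.npz"),load("scene0.npz")
for nm,c in(("top",t),("scene",s)):
    P=cloud(c);F=c["frame"].astype(int);Q=P.reshape(-1,3);hsv=cv2.cvtColor(c["frame"],cv2.COLOR_BGR2HSV).reshape(-1,3).astype(int)
    a=ray(t,205,170,0);b=ray(t,275,285,.0)
    box=(Q[:,0]>.40)&(Q[:,0]<.72)&(Q[:,1]>.0)&(Q[:,1]<.25)
    # foot slab: grey low
    ft=box&(Q[:,2]>.002)&(Q[:,2]<.03)&(hsv[:,1]<70)
    if ft.sum()>20:
        m=np.zeros(420*560,np.uint8);m[ft]=1
        q=Q[ft]; print(nm,"foot z",np.median(q[:,2]).round(4),ft.sum())
        r=cv2.minAreaRect(q[:,:2].astype(np.float32)*1000);print(r)
    rl=box&(abs(Q[:,2]-.085)<.006)&(hsv[:,1]<80)
    q=Q[rl]; print(nm,"z85 pts",len(q)); 
    if len(q)>8: c0,d,w=pca(q[:,:2]);print(c0.round(4),angle(d).round(1),w.round(4), q.min(0).round(3),q.max(0).round(3))
    bk=box&(hsv[:,2]<60)&(Q[:,2]>.09)&(Q[:,2]<.145)
    q=Q[bk];print(nm,"black",len(q),np.median(q,0).round(4),q.min(0).round(3),q.max(0).round(3))
    hk=(Q[:,0]>.5)&(Q[:,0]<.66)&(Q[:,1]>-.02)&(Q[:,1]<.12)&(Q[:,2]>.15)&(Q[:,2]<.21)
    q=Q[hk];print(nm,"hook",len(q)); 
    if len(q)>5:
        c0,d,w=pca(q[:,:2]);print(c0.round(4),angle(d).round(1),w.round(4)); o=q[np.argsort(q[:,1])];print(o[::max(1,len(o)//14)].round(3).tolist())
    tp=(Q[:,2]>.255)&(Q[:,2]<.29)&(Q[:,0]>.5)&(Q[:,0]<.75)&(Q[:,1]>.05)&(Q[:,1]<.3)
    q=Q[tp];print(nm,"coltop",len(q),q.mean(0).round(4),cv2.minAreaRect(q[:,:2].astype(np.float32)*1000) if len(q)>4 else 0)
    w=(np.hypot(Q[:,0]-.484,Q[:,1]+.294)<.06)&(Q[:,2]>.085)
    q=Q[w];print(nm,"Whead",len(q),pca(q[:,:2])[0].round(4),angle(pca(q[:,:2])[1]).round(1),pca(q[:,:2])[2].round(4))
    w=(np.hypot(Q[:,0]-.484,Q[:,1]+.294)<.06)&(Q[:,2]>.126)
    q=Q[w];print(nm,"Whead126",len(q),pca(q[:,:2])[0].round(4),angle(pca(q[:,:2])[1]).round(1),pca(q[:,:2])[2].round(4))
    w=(np.hypot(Q[:,0]-.484,Q[:,1]+.294)<.06)&(Q[:,2]>.005)&(Q[:,2]<.045)&(hsv[:,1]<80)
    q=Q[w].astype(np.float32);print(nm,"Wfoot",len(q),cv2.minEnclosingCircle(q[:,:2]*1000))
    tr=(Q[:,2]>.0125)&(Q[:,2]<.03)&(hsv[:,1]<90)&(np.hypot(Q[:,0]-ray(t,142,254,.018)[0],Q[:,1]-ray(t,142,254,.018)[1])<.07)
    q=Q[tr].astype(np.float32);print(nm,"tray",len(q),cv2.minAreaRect(q[:,:2]*1000))
E
```

```text
top foot z 0.0112 1384
((545.1768188476562, 175.2821502685547), (158.31663513183594, 265.3284912109375), 61.65718078613281)
top z85 pts 202
[0.4643 0.1639] 169.0 [0.0087 0.0455] [0.406 0.126 0.079] [0.589 0.184 0.091]
top black 165 [0.5321 0.1471 0.1216] [0.484 0.116 0.09 ] [0.645 0.165 0.144]
top hook 135
[0.581  0.0774] 79.6 [0.0046 0.0284]
[[0.571, 0.028, 0.183], [0.571, 0.035, 0.186], [0.575, 0.043, 0.179], [0.576, 0.048, 0.171], [0.576, 0.055, 0.17], [0.576, 0.063, 0.171], [0.581, 0.069, 0.181], [0.584, 0.074, 0.179], [0.583, 0.081, 0.181], [0.584, 0.089, 0.18], [0.589, 0.094, 0.177], [0.588, 0.1, 0.183], [0.591, 0.108, 0.177], [0.59, 0.115, 0.181], [0.593, 0.118, 0.178]]
top coltop 350 [0.6034 0.1652 0.2686] ((604.216064453125, 165.94883728027344), (34.407920837402344, 50.78520202636719), 77.22392272949219)
top Whead 99 [ 0.4831 -0.2904] 88.5 [0.0033 0.0112]
top Whead126 46 [ 0.4849 -0.294 ] 89.5 [0.0028 0.0093]
top Wfoot 231 ((484.0990905761719, -293.0298767089844), 25.420663833618164)
top tray 200 ((461.97882080078125, 365.946044921875), (89.8137435913086, 90.98734283447266),
[... 482 characters left out ...]
, [0.586, 0.064, 0.175], [0.588, 0.07, 0.177], [0.588, 0.076, 0.174], [0.589, 0.085, 0.18], [0.591, 0.093, 0.177], [0.596, 0.099, 0.18], [0.598, 0.106, 0.177], [0.597, 0.113, 0.182], [0.598, 0.117, 0.181], [0.577, 0.119, 0.158], [0.613, 0.12, 0.175]]
scene coltop 285 [0.609  0.1616 0.2682] ((608.6920166015625, 164.83941650390625), (36.45491409301758, 50.951107025146484), 73.53945922851562)
scene Whead 222 [ 0.4902 -0.2972] 88.0 [0.0031 0.0109]
scene Whead126 73 [ 0.4883 -0.2947] 94.0 [0.0032 0.0092]
scene Wfoot 398 ((488.1863708496094, -295.51214599609375), 26.370697021484375)
scene tray 143 ((465.7021179199219, 365.92315673828125), (89.25606536865234, 95.89292907714844), 13.491362571716309)
```

```bash
cat >> h.py <<'E'
from scipy.spatial.transform import Rotation as Rn
def tool(st): return Rn.from_rotvec(st["orientation"]).as_matrix(),np.array(st["tool_pos"])
def yaw(st): R,_=tool(st); return np.degrees(np.arctan2(R[1,1],R[0,1]))
def plan(st,pos,yw):
    "row for vertical tool with tool-y at world angle yw (deg); in move units"
    R,p=tool(st); d=R.T@(np.array(pos)-p)/.4
    a=np.radians(yw); y=np.array([np.cos(a),np.sin(a),0]); z=np.array([0,0,-1.]); G=np.stack([np.cross(y,z),y,z],1)
    r=Rn.from_matrix(R.T@G).as_rotvec()/(np.pi/4)
    print("yaw %.1f pos"%yaw(st),p.round(4),"row",d.round(4).tolist(),r.round(4).tolist())
def wristshot(name):
    from station import manip,optics
    st=manip.state(); c=optics.read_camera("wrist"); T=c["tool_from_camera"]; R,p=tool(st)
    Rwc=R@T[:3,:3]; pc=R@T[:3,3]+p
    c["R"]=Rwc.T; c["t"]=-Rwc.T@pc
    np.savez(name+".npz",**c); cv2.imwrite("pics/"+name+".png",c["frame"]); return c,st
E
python3 - <<'E'
from h import *
from station import manip,optics
c,st=wristshot("w0"); print(c["tool_from_camera"].round(3),c["fx"])
plan(st,(.50,.15,.30),76.5)
E
```

```text
[[-0.001 -0.956 -0.292  0.084]
 [ 1.    -0.001  0.     0.001]
 [-0.    -0.292  0.956 -0.17 ]
 [ 0.     0.     0.     1.   ]] 348.9909764903457
yaw 66.6 pos [0.2478 0.5736 0.2141] row [-0.9988, -0.7221, -0.2141] [-0.0012, -0.0002, -0.2193]
```

```bash
python3 -m crank '[0,0,-0.2,0,0,0,0, 0,0,-0.21,0,0,0,0, -1,-0.72,-0.21,0,0,-0.22,0.45, -1,-0.72,-0.21,0,0,-0.22,0.45, -1,-0.72,-0.21,0,0,-0.22,0.45, -1,-0.72,-0.21,0,0,-0.22,0.45, -1,-0.72,-0.21,0,0,-0.22,0.45, -1,-0.72,-0.21,0,0,-0.22,0.45, -1,-0.72,-0.21,0,0,-0.22,0.45, -1,-0.72,-0.21,0,0,-0.22,0.45, -1,-0.72,-0.21,0,0,-0.22,0.45, -1,-0.72,-0.21,0,0,-0.22,0.45, -1,-0.72,-0.21,0,0,-0.22,0.45, -1,-0.72,-0.21,0,0,-0.22,0.45]' 40
python3 - <<'E'
from h import *
c,st=wristshot("w1"); plan(st,(.50,.15,.30),76.5); print(st["t"])
cv2.imwrite("pics/w1b.png",cv2.resize(c["frame"],(800,600)))
E
```

```text
t: 1.55
tool_pos: [0.501, 0.15, 0.2983]
orientation: [-0.372, -3.119, -0.0]
force: [-0.1, -0.1, -0.4]
finger_gap: 0.548
finger_force: 0.0
yaw 76.4 pos [0.501  0.15   0.2983] row [0.0024, -0.0005, -0.0043] [-0.0001, -0.001, -0.002]
1.55
```

View pics/w1b.png

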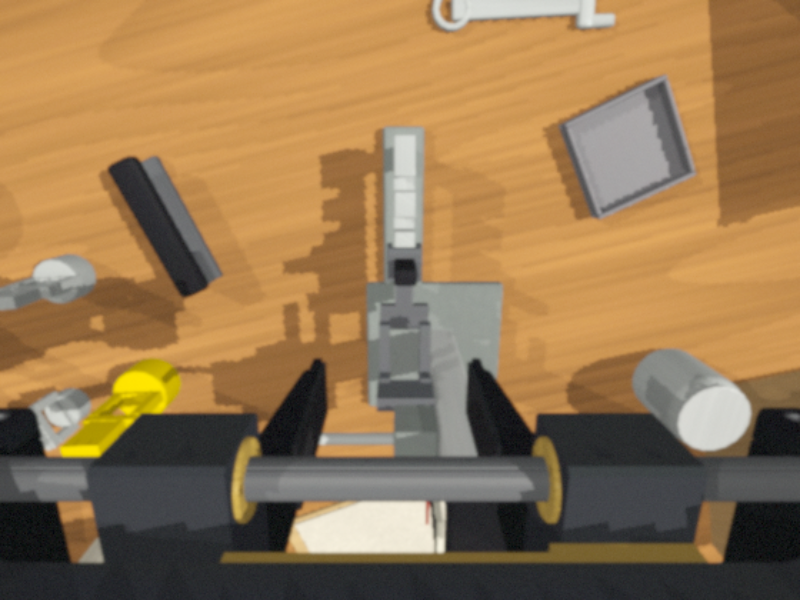

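The wrist view shows the rail almost vertical at column 283 (560 px scale), with the grip at (283,190) and the tray at (440,103). I measure from this view.

Run:
```python
from h import *
c=load("w1.npz");P=cloud(c);Q=P.reshape(-1,3);hsv=cv2.cvtColor(c["frame"],cv2.COLOR_BGR2HSV).reshape(-1,3).astype(int)
box=(Q[:,0]>.36)&(Q[:,0]<.72)&(Q[:,1]>.06)&(Q[:,1]<.25)
print("bench",np.nanmedian(P[100:150,150:200,2]))
rl=(Q[:,0]<.49)&(Q[:,0]>.3)&(abs(Q[:,1]-.16)<.04)&(abs(Q[:,2]-.085)<.005)
q=Q[rl];c0,d,w=pca(q[:,:2]);print("rail",len(q),c0.round(4),angle(d),cv2.minAreaRect(q[:,:2].astype(np.float32)*1000),np.median(q[:,2]))
m=(hsv[:,2]<55)&(Q[:,2]>.105)&(Q[:,2]<.15)&(abs(Q[:,0]-.505)<.03)&(abs(Q[:,1]-.15)<.03)
q=Q[m];t=q[q[:,2]>.13];print("grip",len(q),len(t),t.mean(0).round(4),cv2.minAreaRect(t[:,:2].astype(np.float32)*1000))
m=(Q[:,2]>.006)&(Q[:,2]<.02)&box&(hsv[:,1]<80)
q=Q[m];print("foot",len(q),cv2.minAreaRect(q[:,:2].astype(np.float32)*1000),np.median(q[:,2]))
x0=q
for nm,k in(("tray",(Q[:,2]>.012)&(Q[:,2]<.026)&(np.hypot(Q[:,0]-.464,Q[:,1]-.366)<.075)&(hsv[:,1]<90)),):
    q=Q[k].astype(np.float32);print(nm,len(q),cv2.minAreaRect(q[:,:2]*1000))
hk=(Q[:,0]>.55)&(Q[:,0]<.62)&(Q[:,1]>.0)&(Q[:,1]<.115)&(Q[:,2]>.15)&(Q[:,2]<.21)
q=Q[hk];print("hook",len(q),pca(q[:,:2])[0],angle(pca(q[:,:2])[1])); o=q[np.argsort(q[:,1])];print(o[::max(1,len(o)//10)].round(3).tolist())
```

```text
bench -0.0001718896950291898
rail 913 [0.4435 0.1711] 166.55699599081012 ((446.6051940917969, 171.48158264160156), (26.714914321899414, 82.53436279296875), 75.13645935058594) 0.08481675591754458
grip 216 145 [0.4971 0.1574 0.1345] ((497.43255615234375, 157.47567749023438), (13.834200859069824, 10.14354133605957), 76.98057556152344)
foot 5335 ((534.9860229492188, 179.61160278320312), (129.7252960205078, 267.8222961425781), 76.46009063720703) 0.011723082511926636
tray 1253 ((462.113525390625, 368.84033203125), (90.35682678222656, 91.1654052734375), 12.104435920715332)
hook 344 [0.58557074 0.09728113] 76.47628200305317
[[0.569, 0.041, 0.174], [0.581, 0.083, 0.178], [0.584, 0.087, 0.18], [0.581, 0.09, 0.176], [0.582, 0.094, 0.179], [0.585, 0.097, 0.18], [0.585, 0.101, 0.178], [0.588, 0.104, 0.181], [0.593, 0.108, 0.178], [0.587, 0.111, 0.178], [0.588, 0.115, 0.178]]
```

Run:
```python
from h import *
from station import manip
plan(manip.state(),(.4975,.1575,.103),76.5)
```

```text
yaw 76.5 pos [0.5006 0.1508 0.2984] row [0.0111, 0.0144, 0.4886] [0.0001, -0.0008, -0.0001]
```

```bash
python3 -m crank '[0.011,0.0144,0.1,0,0,0,0.45, 0.011,0.0144,0.2,0,0,0,0.55, 0.011,0.0144,0.3,0,0,0,0.55, 0.011,0.0144,0.4,0,0,0,0.55, 0.011,0.0144,0.45,0,0,0,0.55, 0.011,0.0144,0.4886,0,0,0,0.55, 0.011,0.0144,0.4886,0,0,0,0.55]'
python3 - <<'E'
from h import *
c,st=wristshot("w2"); plan(st,(.4975,.1575,.103),76.5)
cv2.imwrite("pics/w2b.png",cv2.resize(c["frame"][60:340,100:460],(720,560)))
E
```

```text
t: 2.3
tool_pos: [0.4964, 0.1585, 0.1016]
orientation: [-0.365, -3.117, 0.001]
force: [-0.3, 0.1, 0.6]
finger_gap: 0.453
finger_force: 0.0
yaw 76.6 pos [0.4964 0.1585 0.1016] row [-0.0032, -0.0018, -0.0035] [-0.0016, -0.004, 0.0033]
```

View pics/w2b.png

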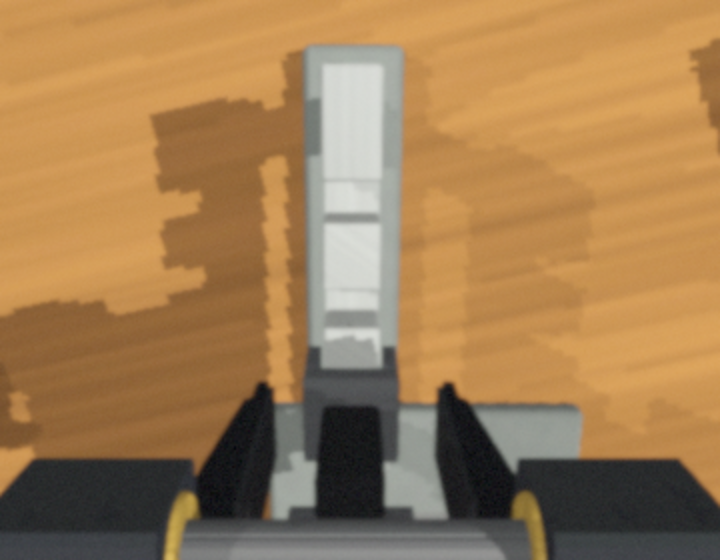

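The fingers bracket the black grip at crop (350,450) evenly. I close on it.

```bash
python3 -m crank '[0,0,0,0,0,0,0.9, 0,0,0,0,0,0,1, 0,0,0,0,0,0,1, 0,0,0,0,0,0,1, 0,0,0,0,0,0,1, 0,0,0,0,0,0,1]' 40
```

```text
t: 2.95
tool_pos: [0.498, 0.1574, 0.1036]
orientation: [0.368, 3.119, 0.0]
force: [-1.4, 1.0, 5.5]
finger_gap: 0.169
finger_force: 40.0
```

```bash
python3 -m crank '[0,0,-0.011,0,0,0,1, 0,0,-0.022,0,0,0,1, 0,0,-0.0325,0,0,0,1, 0,0,-0.0325,0,0,0,1, 0,0,-0.0325,0,0,0,1, 0,0,-0.0325,0,0,0,1]'
```

```text
t: 3.55
tool_pos: [0.4978, 0.1574, 0.1161]
orientation: [-0.368, -3.12, -0.0]
force: [-0.1, -0.1, -1.3]
finger_gap: 0.167
finger_force: 40.0
```

Lifted 12.5 mm with only a small load. I shift it 30 mm and lower 8 mm, then check with the camera.

```bash
python3 -m crank '[0.02,0,0,0,0,0,1, 0.04,0,0,0,0,0,1, 0.06,0,0,0,0,0,1, 0.075,0,0,0,0,0,1, 0.075,0,0,0,0,0,1, 0.075,0,0,0,0,0,1, 0.075,0,0,0,0,0,1]'; python3 -m crank '[0,0,0.008,0,0,0,1, 0,0,0.016,0,0,0,1, 0,0,0.024,0,0,0,1, 0,0,0.0315,0,0,0,1, 0,0,0.0315,0,0,0,1, 0,0,0.0315,0,0,0,1]'
```

```text
t: 4.25
tool_pos: [0.469, 0.1644, 0.1163]
orientation: [0.368, 3.12, 0.0]
force: [0.6, 0.6, 0.1]
finger_gap: 0.167
finger_force: 40.0
t: 4.85
tool_pos: [0.4688, 0.1643, 0.1035]
orientation: [0.368, 3.12, 0.0]
force: [-0.5, -0.7, 1.5]
finger_gap: 0.164
finger_force: 40.0
```

Height is back to 0.1035, so it is home. I release and rise straight up.

```bash
python3 -m crank '[0,0,0,0,0,0,0.55, 0,0,0,0,0,0,0.5, 0,0,0,0,0,0,0.5, 0,0,0,0,0,0,0.5, 0,0,0,0,0,0,0.5, 0,0,-0.1,0,0,0,0.5, 0,0,-0.2,0,0,0,0.5, 0,0,-0.3,0,0,0,0.5, 0,0,-0.4,0,0,0,0.5, 0,0,-0.5,0,0,0,0.5, 0,0,-0.5,0,0,0,0.5]'
python3 - <<'E'
from h import *
c,st=wristshot("w3")
P=cloud(c);Q=P.reshape(-1,3);hsv=cv2.cvtColor(c["frame"],cv2.COLOR_BGR2HSV).reshape(-1,3).astype(int)
m=(hsv[:,2]<60)&(Q[:,2]>.105)&(Q[:,2]<.15)&(abs(Q[:,0]-.468)<.03)&(abs(Q[:,1]-.165)<.03)
q=Q[m];t=q[q[:,2]>.13];print("grip",len(q),len(t),t.mean(0).round(4),q[:,2].max())
plan(st,(.52,-.2,.30),76.5); plan(st,(.4845,-.2935,.30),-90); plan(st,(.4845,-.2935,.30),0)
E
```

```text
t: 5.95
tool_pos: [0.4701, 0.1647, 0.3084]
orientation: [0.367, 3.112, 0.004]
force: [-0.5, -0.4, -1.2]
finger_gap: 0.5
finger_force: 0.0
grip 218 145 [0.4678 0.1652 0.1344] 0.1363307843375156
yaw 76.5 pos [0.4701 0.1647 0.3084] row [-0.3334, -0.8578, 0.0204] [0.0047, 0.0096, 0.0009]
yaw 76.5 pos [0.4701 0.1647 0.3084] row [-0.3015, -1.1058, 0.0193] [0.0148, -0.0051, 3.7009]
yaw 76.5 pos [0.4701 0.1647 0.3084] row [-0.3015, -1.1058, 0.0193] [0.0104, 0.005, 1.7009]
```

```bash
python3 -m crank '[-0.03,-0.12,0,0,0,0.19,0.5, -0.07,-0.25,0,0,0,0.38,0.5, -0.11,-0.37,0,0,0,0.57,0.5, -0.15,-0.5,0,0,0,0.76,0.5, -0.19,-0.62,0,0,0,0.95,0.5, -0.23,-0.75,0,0,0,1,0.5, -0.26,-0.87,0,0,0,1,0.5, -0.29,-1,0,0,0,1,0.5, -0.29,-1,0,0,0,1,0.5]'; python3 -m crank '[0,0,0,0,0,0.19,0.5, 0,0,0,0,0,0.38,0.5, 0,0,0,0,0,0.57,0.5, 0,0,0,0,0,0.76,0.5, 0,0,0,0,0,0.95,0.5, 0,0,0,0,0,1,0.5]';python3 -m crank '[0,0,0,0,0,0.19,0.5, 0,0,0,0,0,0.38,0.5, 0,0,0,0,0,0.57,0.5, 0,0,0,0,0,0.76,0.5, 0,0,0,0,0,0.95,0.5, 0,0,0,0,0,1,0.5]' | head -2
python3 - <<'E'
from h import *
from station import manip
plan(manip.state(),(.4845,-.2935,.30),-90)
E
```

```text
t: 6.9
tool_pos: [0.4876, -0.2553, 0.3015]
orientation: [-1.537, -2.737, 0.0]
force: [-0.6, 0.5, -0.7]
finger_gap: 0.504
finger_force: 0.0
t: 7.5
tool_pos: [0.4882, -0.2508, 0.3023]
orientation: [-2.47, -1.938, 0.001]
force: [-0.3, -0.8, 0.6]
finger_gap: 0.496
finger_force: 0.0
t: 8.1
tool_pos: [0.4882, -0.2508, 0.3023]
yaw -58.8 pos [ 0.4882 -0.2508  0.3023] row [-0.0633, 0.0866, 0.0056] [-0.0023, 0.0015, 0.6944]
```

```bash
python3 -m crank '[-0.063,0.087,0,0,0,0.19,0.5, -0.063,0.087,0,0,0,0.38,0.5, -0.063,0.087,0,0,0,0.57,0.5, -0.063,0.087,0,0,0,0.694,0.5, -0.063,0.087,0,0,0,0.694,0.5, -0.063,0.087,0,0,0,0.694,0.5]' | head -1
python3 - <<'E'
from h import *
c,st=wristshot("w4")
Q=cloud(c).reshape(-1,3);hsv=cv2.cvtColor(c["frame"],cv2.COLOR_BGR2HSV).reshape(-1,3).astype(int)
n=(np.hypot(Q[:,0]-.4845,Q[:,1]+.2935)<.04)&(hsv[:,1]<90)
for nm,m in(("top",n&(Q[:,2]>.125)),("head",n&(Q[:,2]>.09)),("foot",n&(Q[:,2]>.033)&(Q[:,2]<.039)),("ftall",n&(Q[:,2]>.01)&(Q[:,2]<.039))):
    q=Q[m].astype(np.float32);print(nm,len(q),q.mean(0).round(4),angle(pca(q[:,:2])[1]).round(1),cv2.minAreaRect(q[:,:2]*1000),cv2.minEnclosingCircle(q[:,:2]*1000))
y=(hsv[:,1]>150)&(hsv[:,0]<35)&(hsv[:,0]>20)&(Q[:,2]>.06)&(np.hypot(Q[:,0]-.4845,Q[:,1]+.2935)<.12)
if y.any():print("yellow",Q[y].min(0),Q[y].max(0))
plan(st,(.4845,-.2935,.30),-90)
cv2.imwrite("pics/w4b.png",c["frame"])
E
```

```text
t: 8.7
top 21356 [ 0.5056 -0.2927  0.3908] 91.0 ((494.8435974121094, -292.6986083984375), (41.828128814697266, 70.69601440429688), 0.8031589984893799) ((498.6687316894531, -292.810546875), 35.62539291381836)
head 21583 [ 0.5054 -0.2927  0.3878] 91.1 ((494.8435974121094, -292.6986083984375), (41.828128814697266, 70.69601440429688), 0.8031589984893799) ((498.6687316894531, -292.810546875), 35.62539291381836)
foot 564 [ 0.4966 -0.2924  0.0358] 89.5 ((494.92974853515625, -292.7646789550781), (49.684627532958984, 28.896650314331055), 89.45359802246094) ((485.6785583496094, -292.6764221191406), 25.380130767822266)
ftall 643 [ 0.4977 -0.2925  0.0341] 89.6 ((495.3935241699219, -292.7690734863281), (49.684627532958984, 29.8241024017334), 89.45359802246094) ((486.0972595214844, -292.7681884765625), 25.383747100830078)
yellow [ 0.48128631 -0.39939862  0.06005255] [ 0.51846062 -0.21823867  0.40908453]
yaw -89.5 pos [ 0.4851 -0.2939  0.3028] row [-0.0014, -0.0011, 0.007] [-0.0012, 0.0012, 0.0112]
```

View pics/w4b.png

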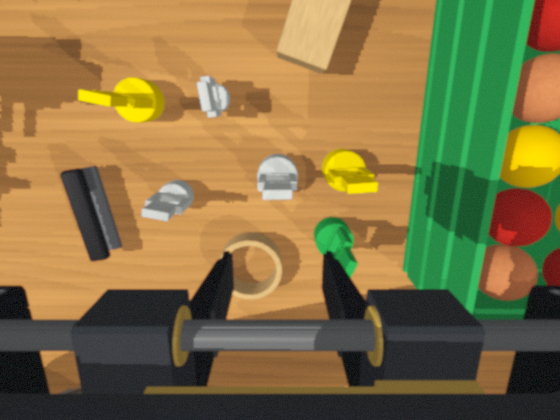

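The large weight is at (278,178), with its head front face parallel to the finger line. The yellow decoy at (352,172) stands about 70 mm away. I measure the head properly.

Run:
```python
from h import *
c=load("w4.npz")
Q=cloud(c).reshape(-1,3);hsv=cv2.cvtColor(c["frame"],cv2.COLOR_BGR2HSV).reshape(-1,3).astype(int)
n=(np.hypot(Q[:,0]-.4845,Q[:,1]+.2935)<.04)&(hsv[:,1]<90)
for a,b in((.127,.135),(.09,.126),(.093,.12)):
    q=Q[n&(Q[:,2]>a)&(Q[:,2]<b)].astype(np.float32);print(len(q),q.mean(0).round(4),angle(pca(q[:,:2])[1]).round(1),cv2.minAreaRect(q[:,:2]*1000),q.min(0),q.max(0))
from station import manip
plan(manip.state(),(.4845,-.2928,.0945),-90)
```

```text
292 [ 0.4845 -0.2921  0.1297] 92.8 ((484.29498291015625, -292.22210693359375), (28.341976165771484, 10.568483352661133), 89.84940338134766) [ 0.47901598 -0.3063878   0.12701264] [ 0.48958465 -0.2780374   0.13143696]
233 [ 0.4883 -0.2925  0.1058] 90.9 ((484.7174987792969, -292.1017761230469), (10.168210983276367, 42.56092834472656), 0.3969375789165497) [ 0.4794861  -0.3133931   0.09000608] [ 0.4898983  -0.2708571   0.12597711]
141 [ 0.4891 -0.2925  0.1076] 91.2 ((489.1299743652344, -292.3155212402344), (1.2266942262649536, 29.660032272338867), 0.6468978524208069) [ 0.48834923 -0.30715153  0.0933916 ] [ 0.4898983  -0.2774934   0.11933215]
yaw -89.5 pos [ 0.4851 -0.2941  0.303 ] row [-0.0012, -0.0028, 0.5213] [-0.0008, 0.0008, 0.0108]
```

```bash
python3 -m crank '[-0.0015,-0.004,0.1,0,0,0,0.5, -0.0015,-0.004,0.2,0,0,0,0.5, -0.0015,-0.004,0.3,0,0,0,0.5, -0.0015,-0.004,0.4,0,0,0,0.5, -0.0015,-0.004,0.46,0,0,0,0.5, -0.0015,-0.004,0.5,0,0,0,0.5, -0.0015,-0.004,0.52,0,0,0,0.5, -0.0015,-0.004,0.52,0,0,0,0.5, -0.0015,-0.004,0.52,0,0,0,0.5]'; python3 -m crank '[0,0,0,0,0,0,0.7, 0,0,0,0,0,0,1, 0,0,0,0,0,0,1, 0,0,0,0,0,0,1, 0,0,0,0,0,0,1, 0,0,0,0,0,0,1]' 50
```

```text
t: 9.65
tool_pos: [0.4848, -0.293, 0.0962]
orientation: [3.141, 0.01, 0.001]
force: [-0.3, 0.0, -0.6]
finger_gap: 0.499
finger_force: 0.0
t: 10.25
tool_pos: [0.4847, -0.2932, 0.0961]
orientation: [3.141, 0.008, 0.001]
force: [-0.6, -0.5, 5.3]
finger_gap: 0.312
finger_force: 50.0
```

```bash
python3 -m crank '[0,0,-0.05,0,0,0,1, 0,0,-0.13,0,0,0,1, 0,0,-0.22,0,0,0,1, 0,0,-0.31,0,0,0,1, 0,0,-0.4,0,0,0,1, 0,0,-0.45,0,0,0,1, 0.02,-0.07,-0.45,0,0,-0.1,1, 0.04,-0.15,-0.45,0,0,-0.2,1, 0.06,-0.24,-0.45,0,0,-0.32,1, 0.09,-0.33,-0.45,0,0,-0.45,1, 0.11,-0.42,-0.45,0,0,-0.58,1, 0.13,-0.5,-0.45,0,0,-0.7,1, 0.15,-0.58,-0.45,0,0,-0.81,1, 0.17,-0.65,-0.45,0,0,-0.9,1, 0.19,-0.7,-0.45,0,0,-0.97,1, 0.195,-0.72,-0.45,0,0,-1,1, 0.195,-0.72,-0.45,0,0,-1,1]'; python3 -m crank '[0,0,0,0,0,-0.1,1, 0,0,0,0,0,-0.25,1, 0,0,0,0,0,-0.4,1, 0,0,0,0,0,-0.54,1, 0,0,0,0,0,-0.64,1, 0,0,0,0,0,-0.69,1, 0,0,0,0,0,-0.69,1, 0,0,0,0,0,-0.69,1]';python3 - <<'E'
from h import *
c,st=wristshot("w5"); plan(st,(.563,-.003,.214),-13.5)
from station import optics
c=optics.read_camera("scene");np.savez("scene5.npz",**c);s=optics.read_camera("top");np.savez("top5.npz",**s)
o,_=map(int,proj(c,(.57,.03,.2)));_,v=map(int,proj(c,(.57,.03,.2)))
cv2.imwrite("pics/s5.png",cv2.resize(c["frame"][v-70:v+70,o-90:o+90],(720,560)))
E
```

```text
t: 11.95
tool_pos: [0.5606, -0.0036, 0.2747]
orientation: [-2.897, -1.212, 0.003]
force: [-0.7, -1.0, -6.7]
finger_gap: 0.314
finger_force: 50.0
t: 12.75
tool_pos: [0.5607, -0.0052, 0.2754]
orientation: [-2.472, -1.938, 0.001]
force: [0.2, -0.3, -6.5]
finger_gap: 0.316
finger_force: 50.0
yaw -13.8 pos [ 0.5607 -0.0052  0.2754] row [0.0068, 0.0045, 0.1534] [-0.0008, 0.0002, -0.0067]
```

View pics/s5.png

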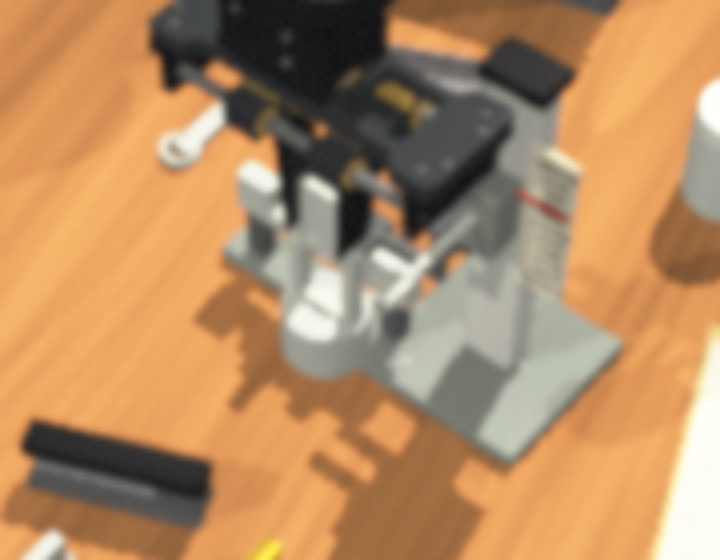

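The weight hangs upright in the gripper at crop (320,290), just in front of the hook tip at crop (375,310). Before inserting I check the relative alignment.

Run:
```python
from h import *
xh=np.array([np.cos(np.radians(76.5)),np.sin(np.radians(76.5))]);yh=np.array([-xh[1],xh[0]]);O=np.array([.603,.1633])
for f in("w5","w1","scene5","top5","top0"):
    c=load(f+".npz");Q=cloud(c).reshape(-1,3);Q=Q[~np.isnan(Q[:,0])]
    hsv=cv2.cvtColor(c["frame"],cv2.COLOR_BGR2HSV)
    S=np.c_[(Q[:,:2]-O)@xh,(Q[:,:2]-O)@yh,Q[:,2]]
    m=(S[:,0]>-.137)&(S[:,0]<-.045)&(abs(S[:,1])<.025)&(S[:,2]>.155)&(S[:,2]<.2)
    q=S[m];print(f,"hook",len(q))
    for a in(-.135,-.12,-.1,-.08,-.06):
        r=q[(q[:,0]>=a)&(q[:,0]<a+.02)]
        if len(r):print("  x",a,len(r),"y",r[:,1].mean().round(4),"zmed/max",np.median(r[:,2]).round(4),r[:,2].max().round(4),"xmin",r[:,0].min().round(4))
    if f in("scene5",):
        m=(S[:,0]>-.21)&(S[:,0]<-.138)&(abs(S[:,1])<.06)&(S[:,2]<.32)&(S[:,2]>.15);q=S[m];print(" weight z",np.percentile(q[:,2],[0,1,50]).round(4),q[q[:,2]<.21].mean(0).round(4))
        lo=q[(q[:,2]<.215)];print(lo.min(0).round(4),lo.max(0).round(4))
```

```text
w5 hook 1537
  x -0.135 309 y 0.0002 zmed/max 0.1795 0.1907 xmin -0.1348
  x -0.12 270 y 0.0004 zmed/max 0.1732 0.1761 xmin -0.1197
  x -0.1 308 y -0.0001 zmed/max 0.1781 0.1813 xmin -0.0996
  x -0.08 329 y -0.0001 zmed/max 0.1792 0.182 xmin -0.0798
  x -0.06 376 y 0.0052 zmed/max 0.1787 0.1816 xmin -0.0599
w1 hook 452
  x -0.135 1 y 0.0043 zmed/max 0.1739 0.1739 xmin -0.1271
  x -0.1 58 y 0.0014 zmed/max 0.1788 0.1809 xmin -0.0868
  x -0.08 192 y 0.0016 zmed/max 0.1788 0.1809 xmin -0.08
  x -0.06 201 y 0.0064 zmed/max 0.178 0.1809 xmin -0.06
scene5 hook 119
  x -0.135 20 y -0.0058 zmed/max 0.1741 0.1906 xmin -0.135
  x -0.12 23 y -0.0052 zmed/max 0.1726 0.1777 xmin -0.1194
  x -0.1 26 y -0.0049 zmed/max 0.1786 0.1806 xmin -0.0994
  x -0.08 24 y -0.0048 zmed/max 0.1783 0.1818 xmin -0.0796
  x -0.06 27 y 0.0018 zmed/max 0.1764 0.1813 xmin -0.0598
 weight z [0.1783 0.1821 0.2291] [-0.189  -0.0139  0.1958]
[-0.2007 -0.0278  0.1783] [-0.1387  0.0251  0.215 ]
top5 hook 10
  x -0.06 10 y 0.0085 zmed/max 0.1701 0.1838 xmin -0.0489
top0 hook 137
  x -0.135 26 y 0.0006 zmed/max 0.177 0.1891 xmin -0.1349
  x -0.12 26 y 0.0001 zmed/max 0.1723 0.1776 xmin -0.119
  x -0.1 27 y 0.0 zmed/max 0.1785 0.1808 xmin -0.0994
  x -0.08 26 y -0.0 zmed/max 0.1775 0.1836 xmin -0.0795
  x -0.06 35 y 0.0066 zmed/max 0.1759 0.182 xmin -0.0599
```

```bash
python3 -m crank '[0.007,0.0045,0.05,0,0,-0.007,1, 0.007,0.0045,0.1,0,0,-0.007,1, 0.007,0.0045,0.14,0,0,-0.007,1, 0.007,0.0045,0.154,0,0,-0.007,1, 0.007,0.0045,0.154,0,0,-0.007,1, 0.03,0.0045,0.154,0,0,-0.007,1, 0.06,0.0045,0.154,0,0,-0.007,1, 0.09,0.0045,0.154,0,0,-0.007,1, 0.12,0.0045,0.154,0,0,-0.007,1, 0.145,0.0045,0.154,0,0,-0.007,1, 0.157,0.0045,0.154,0,0,-0.007,1, 0.157,0.0045,0.154,0,0,-0.007,1, 0.157,0.0045,0.154,0,0,-0.007,1]';python3 - <<'E'
from h import *
c,st=wristshot("w6"); plan(st,(.5771,.0554,.190),-13.5)
from station import optics
c=optics.read_camera("scene")
u,v=map(int,proj(c,(.577,.055,.19)))
cv2.imwrite("pics/s6.png",cv2.resize(c["frame"][v-60:v+60,u-75:u+75],(750,600),interpolation=2))
E
```

```text
t: 14.2
tool_pos: [0.5775, 0.0561, 0.2139]
orientation: [2.464, 1.949, -0.0]
force: [0.3, -1.0, -6.8]
finger_gap: 0.313
finger_force: 50.0
yaw -13.3 pos [0.5775 0.0561 0.2139] row [-0.0018, -0.0005, 0.0598] [-0.0001, 0.0002, 0.0041]
```

View pics/s6.png

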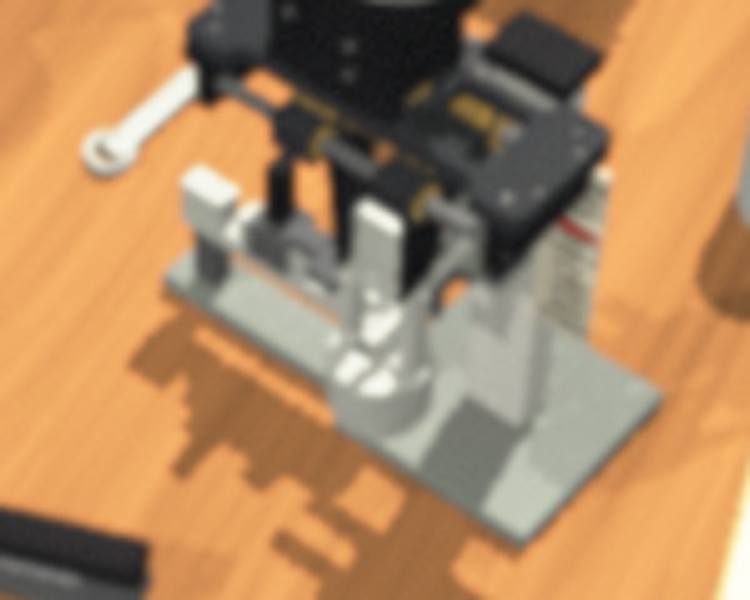

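The hook tip passes through the window at crop (385,325) with no contact force. I lower onto the hook and let the spring take up the load.

```bash
python3 -m crank '[-0.001,0,0.02,0,0,0,1, -0.001,0,0.04,0,0,0,1, -0.001,0,0.06,0,0,0,1, -0.001,0,0.075,0,0,0,1, -0.001,0,0.09,0,0,0,1, -0.001,0,0.105,0,0,0,1, -0.001,0,0.12,0,0,0,1, -0.001,0,0.13,0,0,0,1, -0.001,0,0.13,0,0,0,1, -0.001,0,0.13,0,0,0,1]'
```

```text
t: 15.3
tool_pos: [0.5775, 0.0557, 0.1622]
orientation: [2.464, 1.949, 0.0]
force: [-1.2, -2.4, -2.0]
finger_gap: 0.312
finger_force: 50.0
```

```bash
python3 -m crank '[0,0,0.008,0,0,0,1, 0,0,0.016,0,0,0,1, 0,0,0.02,0,0,0,1, 0,0,0.02,0,0,0,1, 0,0,0.02,0,0,0,1]'; python3 -m crank '[0,0,0,0,0,0,0.6, 0,0,0,0,0,0,0.5, 0,0,0,0,0,0,0.45, 0,0,0,0,0,0,0.45, 0,0,0,0,0,0,0.45]'
```

```text
t: 15.8
tool_pos: [0.5777, 0.0557, 0.1541]
orientation: [2.464, 1.948, 0.001]
force: [0.1, -2.5, 0.1]
finger_gap: 0.311
finger_force: 50.0
t: 16.3
tool_pos: [0.5775, 0.0558, 0.1541]
orientation: [2.464, 1.949, 0.0]
force: [0.3, -0.6, -0.7]
finger_gap: 0.551
finger_force: 0.0
```

```bash
python3 -m crank '[0,0,0,0,0,0,0.45, 0,0,0,0,0,0,0.45, 0,0,0,0,0,0,0.45, 0,0,0,0,0,0,0.45, 0,0,0,0,0,0,0.45, 0,0,0,0,0,0,0.45, 0,0,0,0,0,0,0.45, 0,0,0,0,0,0,0.45, 0,0,0,0,0,0,0.45, 0,0,0,0,0,0,0.45, 0,0,0,0,0,0,0.45, 0,0,0,0,0,0,0.45, 0,0,0,0,0,0,0.45, 0,0,0,0,0,0,0.45, 0,0,0,0,0,0,0.45, 0,0,0,0,0,0,0.45, 0,0,0,0,0,0,0.45, 0,0,0,0,0,0,0.45, 0,0,0,0,0,0,0.45, 0,0,0,0,0,0,0.45]'
python3 - <<'E'
from h import *
from station import optics
c,st=wristshot("w7"); np.savez("scene7.npz",**(s:=optics.read_camera("scene")))
xh=np.array([np.cos(np.radians(76.5)),np.sin(np.radians(76.5))]);yh=np.array([-xh[1],xh[0]]);O=np.array([.603,.1633])
u,v=map(int,proj(s,(.577,.055,.15)))
im=np.hstack([cv2.resize(s["frame"][v-50:v+50,u-40:u+40],(400,500),interpolation=2),cv2.resize(c["frame"][210:420,196:364],(400,500))])
cv2.imwrite("pics/s7.png",im)
for f,dx in((c,0),(s,-.005)):
    Q=cloud(f).reshape(-1,3);Q=Q[~np.isnan(Q[:,0])]+[dx,0,0]
    S=np.c_[(Q[:,:2]-O)@xh,(Q[:,:2]-O)@yh,Q[:,2]]
    m=(S[:,0]>-.1)&(S[:,0]<-.06)&(abs(S[:,1])<.008)&(S[:,2]>.1)&(S[:,2]<.17);print("arm z",m.sum(),np.percentile(S[m,2],[10,50,90]).round(4) if m.any() else 0)
    m=(S[:,0]>-.125)&(S[:,0]<-.095)&(abs(S[:,1])<.013)&(S[:,2]>.165)&(S[:,2]<.215);print("head",m.sum(),S[m].mean(0).round(4) if m.any() else 0,S[m].max(0).round(4) if m.any() else 0)
E
```

```text
t: 18.3
tool_pos: [0.5774, 0.0557, 0.154]
orientation: [-2.464, -1.949, -0.0]
force: [0.1, -0.2, -0.1]
finger_gap: 0.549
finger_force: 0.0
arm z 946 [0.1337 0.1366 0.138 ]
head 1901 [-0.1069 -0.      0.1778] [-0.1031  0.013   0.1831]
arm z 0 0
head 70 [-0.1143 -0.0005  0.1771] [-0.1075  0.0118  0.1858]
```

View pics/s7.png

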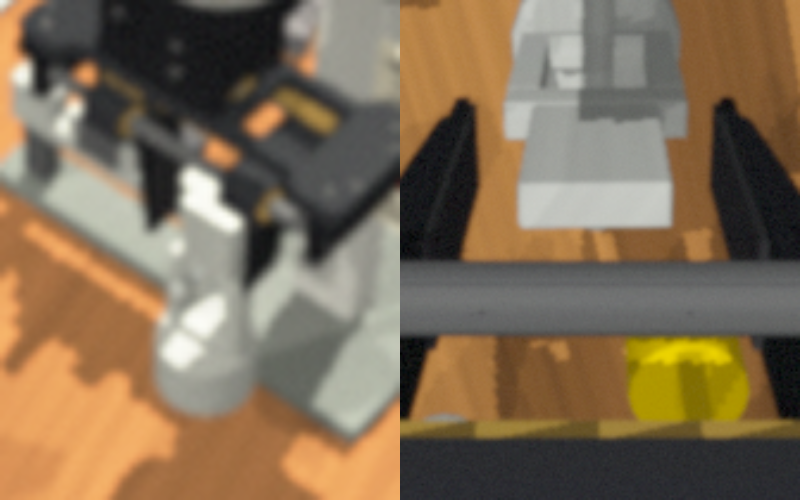

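The weight hangs freely, centred between the open fingers in the right half of the picture, and the hook has sagged about 42 mm. I wait a little longer, then regrasp 5 mm lower.

```bash
python3 -m crank '[0,0,0,0,0,0,0.45, 0,0,0,0,0,0,0.45, 0,0,0,0,0,0,0.45, 0,0,0,0,0,0,0.45, 0,0,0,0,0,0,0.45, 0,0,0,0,0,0,0.45, 0,0,0,0,0,0,0.45, 0,0,0,0,0,0,0.45, 0,0,0,0,0,0,0.45, 0,0,0,0,0,0,0.45, 0,0,0,0,0,0,0.45, 0,0,0,0,0,0,0.45, 0,0,0,0,0,0,0.45, 0,0,0,0,0,0,0.45, 0,0,0,0,0,0,0.45, 0,0,0,0,0,0,0.45]' |head -1; python3 -m crank '[0,0,0.006,0,0,0,0.45, 0,0,0.012,0,0,0,0.45, 0,0,0.012,0,0,0,0.6, 0,0,0.012,0,0,0,0.7, 0,0,0.012,0,0,0,1, 0,0,0.012,0,0,0,1, 0,0,0.012,0,0,0,1, 0,0,0.012,0,0,0,1, 0,0,0.012,0,0,0,1]' 50
```

```text
t: 20.0
t: 20.9
tool_pos: [0.5775, 0.0557, 0.1492]
orientation: [2.464, 1.949, 0.0]
force: [-0.5, 0.5, 0.9]
finger_gap: 0.314
finger_force: 50.0
```

```bash
python3 -m crank '[0,0,-0.015,0,0,0,1, 0,0,-0.03,0,0,0,1, 0,0,-0.045,0,0,0,1, 0,0,-0.06,0,0,0,1, 0,0,-0.075,0,0,0,1, 0,0,-0.09,0,0,0,1, 0,0,-0.105,0,0,0,1, 0,0,-0.12,0,0,0,1, 0,0,-0.14,0,0,0,1, 0,0,-0.155,0,0,0,1, 0,0,-0.165,0,0,0,1, 0,0,-0.165,0,0,0,1, 0,0,-0.165,0,0,0,1]'
```

```text
t: 22.2
tool_pos: [0.5773, 0.0557, 0.2151]
orientation: [-2.464, -1.948, 0.0]
force: [0.1, -0.3, -6.9]
finger_gap: 0.31
finger_force: 50.0
```

```bash
python3 -m crank '[-0.02,0,0,0,0,0,1, -0.05,0,0,0,0,0,1, -0.08,0,0,0,0,0,1, -0.12,0,0,0,0,0,1, -0.16,0,0,0,0,0,1, -0.17,0,-0.03,0,0,0,1, -0.17,0,-0.1,0,0,0,1, -0.17,0,-0.18,0,0,0,1, -0.17,0,-0.26,0,0,0,1, -0.17,0,-0.32,0,0,0,1, -0.17,0,-0.33,0,0,0,1, -0.17,0,-0.33,0,0,0,1]';python3 - <<'E'
from h import *
from station import manip
st=manip.state()
plan(st,(.40,.10,.35),-13.5);plan(st,(.463,.3675,.35),-13.5);plan(st,(.463,.3675,.35),13)
E
```

```text
t: 23.4
tool_pos: [0.5616, -0.0106, 0.3475]
orientation: [2.464, 1.948, 0.001]
force: [-0.7, 0.1, -7.2]
finger_gap: 0.307
finger_force: 50.0
yaw -13.3 pos [ 0.5616 -0.0106  0.3475] row [0.1759, -0.4569, -0.0066] [0.0013, -0.0003, 0.0034]
yaw -13.3 pos [ 0.5616 -0.0106  0.3475] row [0.8629, -0.458, -0.0065] [0.0013, -0.0003, 0.0034]
yaw -13.3 pos [ 0.5616 -0.0106  0.3475] row [0.8629, -0.458, -0.0065] [0.0014, -0.0, -0.5855]
```

```bash
python3 -m crank '[0.02,-0.05,0,0,0,0,1, 0.05,-0.13,0,0,0,0,1, 0.08,-0.22,0,0,0,0,1, 0.12,-0.31,0,0,0,0,1, 0.15,-0.39,0,0,0,0,1, 0.2,-0.45,0,0,0,0,1, 0.28,-0.46,0,0,0,0,1, 0.37,-0.46,0,0,0,0,1, 0.47,-0.46,0,0,0,0,1, 0.57,-0.46,0,0,0,0,1, 0.66,-0.46,0,0,0,0,1, 0.74,-0.46,0,0,0,0,1, 0.8,-0.46,0,0,0,0,1, 0.84,-0.46,0,0,0,0,1, 0.86,-0.46,0,0,0,0,1, 0.863,-0.46,0,0,0,0,1, 0.863,-0.46,0,0,0,0,1]';python3 - <<'E'
from h import *
c,st=wristshot("w8")
from station import optics
for f in(c,optics.read_camera("top")):
    Q=cloud(f).reshape(-1,3);hsv=cv2.cvtColor(f["frame"],cv2.COLOR_BGR2HSV).reshape(-1,3).astype(int)
    k=(Q[:,2]>.012)&(Q[:,2]<.026)&(np.hypot(Q[:,0]-.462,Q[:,1]-.367)<.075)&(hsv[:,1]<90)
    q=Q[k].astype(np.float32);print(len(q),cv2.minAreaRect(q[:,:2]*1000) if len(q)>5 else 0)
    k=(np.hypot(Q[:,0]-.462,Q[:,1]-.367)<.035)&(Q[:,2]>.2)&(Q[:,2]<.3)&(hsv[:,1]<90);q=Q[k];print("wt",len(q),q.min(0).round(4),q.max(0).round(4))
plan(st,(.462,.3675,.104),-13.3)
E
```

```text
t: 25.1
tool_pos: [0.4622, 0.3672, 0.347]
orientation: [2.464, 1.948, -0.001]
force: [-0.3, -0.1, -6.4]
finger_gap: 0.31
finger_force: 50.0
574 ((461.862060546875, 368.7875671386719), (90.1392822265625, 89.85739135742188), 12.07569408416748)
wt 3374 [0.4356 0.3523 0.2512] [0.487  0.3943 0.3   ]
199 ((462.3475646972656, 365.98760986328125), (90.16806030273438, 90.6730728149414), 12.109969139099121)
wt 409 [0.4364 0.3396 0.2585] [0.4861 0.3832 0.2994]
yaw -13.3 pos [0.4622 0.3672 0.347 ] row [0.001, -0.0006, 0.6075] [-0.0003, 0.0007, -0.0011]
```

```bash
python3 -m crank '[0,0,0.06,0,0,0,1, 0,0,0.15,0,0,0,1, 0,0,0.25,0,0,0,1, 0,0,0.35,0,0,0,1, 0,0,0.44,0,0,0,1, 0,0,0.52,0,0,0,1, 0,0,0.57,0,0,0,1, 0,0,0.595,0,0,0,1, 0,0,0.605,0,0,0,1, 0,0,0.605,0,0,0,1, 0,0,0.605,0,0,0,1]'; python3 -m crank '[0,0,0.004,0,0,0,1, 0,0,0.007,0,0,0,1, 0,0,0.007,0,0,0,1, 0,0,0.007,0,0,0,1]'
```

```text
t: 26.3
tool_pos: [0.4628, 0.3681, 0.1064]
orientation: [2.464, 1.948, 0.003]
force: [-0.0, -1.2, -6.6]
finger_gap: 0.311
finger_force: 50.0
t: 26.7
tool_pos: [0.4623, 0.3679, 0.1025]
orientation: [-2.464, -1.949, -0.0]
force: [-0.1, 0.5, -7.1]
finger_gap: 0.31
finger_force: 50.0
```

```bash
python3 -m crank '[0,0,0.0025,0,0,0,1, 0,0,0.005,0,0,0,1, 0,0,0.005,0,0,0,1, 0,0,0.005,0,0,0,1]'
```

```text
t: 27.1
tool_pos: [0.4625, 0.368, 0.1017]
orientation: [2.464, 1.949, 0.002]
force: [-3.5, -2.5, 7.5]
finger_gap: 0.311
finger_force: 50.0
```

It rests on the floor. I release and rise.

```bash
python3 -m crank '[0,0,-0.002,0,0,0,1, 0,0,-0.002,0,0,0,1, 0,0,-0.002,0,0,0,0.6, 0,0,-0.002,0,0,0,0.45, 0,0,-0.002,0,0,0,0.45, 0,0,-0.002,0,0,0,0.45, 0,0,-0.002,0,0,0,0.45, 0,0,-0.05,0,0,0,0.45, 0,0,-0.15,0,0,0,0.45, 0,0,-0.27,0,0,0,0.45, 0,0,-0.39,0,0,0,0.45, 0,0,-0.5,0,0,0,0.45, 0,0,-0.5,0,0,0,0.45, 0,0,-0.5,0,0,0,0.45]'
python3 - <<'E'
from h import *
from station import optics
c,st=wristshot("w9"); t=optics.read_camera("top")
for f in(c,t):
    Q=cloud(f).reshape(-1,3);n=np.hypot(Q[:,0]-.462,Q[:,1]-.3675)<.04
    q=Q[n&(Q[:,2]>.128)&(Q[:,2]<.145)];print("head",len(q),q.mean(0).round(4) if len(q) else 0)
    hsv=cv2.cvtColor(f["frame"],cv2.COLOR_BGR2HSV).reshape(-1,3)
    q=Q[(hsv[:,2]<60)&(abs(Q[:,0]-.468)<.02)&(abs(Q[:,1]-.165)<.02)&(Q[:,2]>.125)&(Q[:,2]<.15)];print("tab",len(q),q.mean(0).round(4) if len(q) else 0)
    q=Q[(np.hypot(Q[:,0]-.584,Q[:,1]-.085)<.012)&(Q[:,2]>.1)&(Q[:,2]<.2)];print("hookarm",len(q),np.median(q,0).round(4) if len(q) else 0)
im=np.hstack([cv2.resize(t["frame"][150:320,100:330],(540,400)),]);cv2.imwrite("pics/t9.png",im);print(st["t"],st["force"])
E
```

```text
t: 28.5
tool_pos: [0.4623, 0.3679, 0.3009]
orientation: [2.464, 1.949, 0.003]
force: [-0.4, 0.5, -0.4]
finger_gap: 0.551
finger_force: 0.0
head 317 [0.462  0.3699 0.1334]
tab 133 [0.4691 0.169  0.1326]
hookarm 0 0
head 59 [0.4618 0.3662 0.1326]
tab 31 [0.4689 0.1614 0.1335]
hookarm 31 [0.5838 0.0861 0.1785]
28.5 [-0.38849312  0.49323277 -0.42034185]
```

View pics/w9.png

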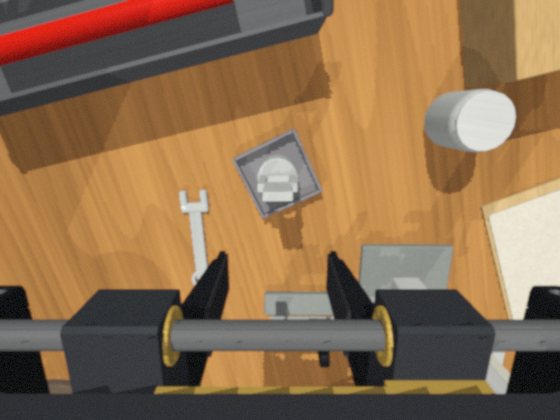

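The weight stands upright in the middle of the tray (278,178). The hook arm is back at 0.1785 m, and the tab is in the middle notch.

```bash
python3 -c "
from station import manip
print(manip.close_job())"
```

```text
the job is handed in; nothing more can be done
None
```

The job is handed in at about 28.6 s of the 72 s allowed, with no verdict returned: the lock tab is home in the middle notch, the largest weight hung still on the hook and now stands upright in the tray, and the hook is empty and back at the top.

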